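Sort the washing-up beside the sink

TASK

Tidy the washing-up beside the sink: stand the glass tumbler and the ceramic cup in the aluminium drying rack, one in each bay and still mouth down, put the scrub brush in the oblong steel tray with its bristles flat on the floor of the tray, and lay the bar of soap flat in the round white dish. Do not tip the tumbler or the cup over on the way, and leave the steel soap pump and the little sink strainer where they are.

Things in the scene. Friction and masses are not known exactly. Their poses are not given: they have to be found in the camera images.
- tumbler: Empty clear glass tumbler standing mouth down, round: 60 mm across at the mouth, which is at the bottom, 58 mm across at its closed base, which is at the top; 105 mm tall, wall 3.5 mm, about 0.2 kg, loose. Origin: centre of the mouth, at its underside as it stands; z points up to the closed base. Starts on the worktop (z = 0).
- cup: White ceramic cup without a handle, standing mouth down, round: 58 mm across and nearly straight-sided from the mouth (at the bottom) to 54 mm up, then narrowing to 42 mm at the closed base on top; 66 mm tall, about 0.16 kg, loose. Origin: centre of the mouth, at its underside as it stands; z up. Starts on the worktop.
- soap: Cream bar of soap, hard and dry, a rounded block 78 mm (its x) by 50 mm (its y) by 26 mm high, about 0.1 kg, loose. Origin: centre of its underside, z up. Starts flat on the worktop.
- brush: Green plastic hand scrub brush lying bristles down: pale bristle block 100 x 40 mm from 0 to 20 mm up, green body 110 mm (its x) by 48 mm (its y) up to 35 mm, and on top a green grip ridge 86 mm (x) by 24 mm (y) from 35 to 56 mm up. The bristles are rigid. About 0.12 kg, loose. Origin: centre of the bristles' underside, z up. Starts on the worktop.
- rack: Low aluminium drying rack, fixed, 107 mm (its x) by 207 mm (its y). Slatted floor, top 22 mm above the origin; a 6 mm rim and a 6 mm middle bar at y = 0 rise to 36 mm, making two equal square bays, 95 mm inside, centred at x = 0, y = +0.050 and -0.050 m. A thin steel drip tray shows below on the -x side, to x = -0.062. Origin: centre of its underside, on the worktop, z up.
- tray: Oblong open stainless steel tray, fixed, outside 86 mm (its x) by 158 mm (its y), 24 mm high, walls and floor 4 mm thick: inside 78 x 150 mm, so the brush lies in it with its long side along the tray's y. Origin: centre of its underside, on the worktop, z up.
- dish: Round white ceramic soap dish, fixed, 136 mm across the rim and 100 mm across the foot, 22 mm high, sloping walls 5 mm thick, flat floor 6 mm above the worktop and about 94 mm across. Origin: centre of its underside, on the worktop, z up.
- pump: Stainless steel soap pump, a bystander: round bottle 68 mm across with a press button and a short spout, 127 mm tall, 0.5 kg, loose. Origin: centre of its underside, z up. Must be left where it stands.
- strainer: Small steel sink strainer, a bystander: disc 44 mm across and 9 mm high with a 10 mm knob to 21 mm, loose. Lies on the worktop among the other things. Origin: centre of its underside, z up. Must be left where it lies.
There are look-alikes about, which are no part of the job. Of the things like the brush, leave any that is black; of the rest the smaller one is meant.

How it is judged (in metres and radians):
At the end, for the whole second after the job is handed in: Tumbler and cup stand mouth down on the rack's slats, one inside each bay, either way round (within 22 mm of its centre, 0.12 rad); brush flat, bristles down on the tray's floor (22 mm, 28 mm along); soap flat in the dish (28 mm, 0.2 rad), either face up; all four released and at rest (((x of tumbler in the frame of rack between -0.022 and 0.022 m and y of tumbler in the frame of rack between 0.027 and 0.074 m and z of tumbler in the frame of rack between 0.016 and 0.028 m and angle between each of tumbler, cup's own z axis and vertical below 0.12 rad and x of cup in the frame of rack between -0.022 and 0.022 m and y of cup in the frame of rack between -0.074 and -0.027 m and z of cup in the frame of rack between 0.016 and 0.028 m) or (x of tumbler in the frame of rack between -0.022 and 0.022 m and y of tumbler in the frame of rack between -0.074 and -0.027 m and z of tumbler in the frame of rack between 0.016 and 0.028 m and angle between each of tumbler, cup's own z axis and vertical below 0.12 rad and x of cup in the frame of rack between -0.022 and 0.022 m and y of cup in the frame of rack between 0.027 and 0.074 m and z of cup in the frame of rack between 0.016 and 0.028 m)) and x of brush in the frame of tray between -0.022 and 0.022 m and y of brush in the frame of tray between -0.028 and 0.028 m and z of brush in the frame of tray between -0.002 and 0.01 m and angle between brush's own z axis and vertical below 0.15 rad and horizontal distance between soap and dish below 0.028 m and z of soap in the frame of dish between -0.001 and 0.034 m and angle between the z axis of soap and the z axis of dish, either way round below 0.2 rad and linear speed of each of tumbler, cup, soap, brush below 0.02 m/s and angular speed of each of tumbler, cup, soap, brush below 0.2 rad/s); the robot touches nothing.
It fails at once if the tumbler was tipped over (angle between tumbler's own z axis and vertical above 0.8 rad).
It fails at once if the cup was tipped over (angle between cup's own z axis and vertical above 0.8 rad).
It fails at once if the soap pump was moved (distance of pump from where it was at the start of the episode above 0.03 m).
It fails at once if the sink strainer was moved (distance of strainer from where it was at the start of the episode above 0.03 m).
It also fails if it takes over 106 s, if anything falls off the work surface, if the arm or the gripper's body presses on something with over 40 N, if the wrist force passes 120 N, or if a joint passes its speed limit or range.

ROBOT

A 6-joint arm with a two-finger parallel gripper is mounted at the origin on the work surface. World frame = base frame: x ahead of the robot, y to its left, z up, the work surface at z = 0. Lengths are in m, angles in degrees, forces in N, time in s.
With the tool pointing down it reaches from about 0.3 to 0.875 m from the base axis. Payload 6.4 kg.
Tool frame: the origin (TCP) lies at the very end of the fingers, on their centre line; the grasp point (between the pads) lies 19 mm behind it; z points along the fingers, y is the line along which they close (so a half turn about z gives the same grasp; the last joint's range is limited). The gripper opens to 85 mm and grips with 20 to 120 N. Pads are 22 mm wide; open, the fingers measure 114 mm over their backs; the gripper's body (76 mm by 85 mm) begins 54 mm behind the grasp point. The pads swing forward as they close: fully open they stand 13 mm farther back than shut.
Start: joints at [52.81, 10.359, 92.074, -0, 77.567, -11.82], TCP at [0.246, 0.52, 0.231] pointing down, gripper open.
Joint ranges: [-171.53, 171.53], [-51.25, 118.39], [17.06, 147.69], [-65.23, 245.23], [0, 150.52], [-178.68, 178.68]. Speed limits (degrees/s): [147.25, 147.25, 172.46, 180, 180, 180].

INTERFACE

Orientations are given as [roll, pitch, yaw] about the fixed x, y, z axes, in that order (R = Rz(yaw) Ry(pitch) Rx(roll)).
In Python, from workcell import manip gives the robot as it stands.
- The arm moves only by the shell command python3 -m creep 'ROWS' [OPENING] [FORCE]. ROWS is a JSON object whose one key "moves" holds a list that holds one entry, the list of rows, each a list of 4 numbers: the shift along the tool's x, y, z in mm, then the turn about the tool's z in degrees. In form: {"moves": [[[dx, dy, dz, roll], ...]]}. A call has 1 to 5 rows; each row shifts and turns the commanded pose from where the row before left it, along the tool's axes as they then stand; what a row does not reach is not made up. A row lasts 1/12 s, in which the tool goes at most 41.7 mm and 7.16 degrees, less where a joint would pass 70% of its speed; a pose out of reach is approached as far as the arm can. A call is refused whole if a number of a shift passes 41.7 or a number of a turn 7.16, either way. A call with a gripper value outside its range is refused whole. OPENING is the opening, from 0 (shut) to 1 (fully open), set as the call begins (- or left out, the last holds). The fingers move at their own pace and stop on an object; FORCE is the grip in N (left out, the last holds). Time passes only in rows, so rows that do not move let the fingers close. It gives the time, the measured TCP pose, the force, the opening and the grip force at its end, in the units of the state.
- manip.get_obs(): the state, without advancing time (a new reading comes with each control period).
- manip.read_camera(name): name is "side" or "top" or "wrist"; returns the picture (400x640x3 uint8, red, green, blue); there is no depth.
- manip.calibration(name): a dict with "fx", "fy", "cx", "cy" (pixels), "pose" (4x4, takes a point from camera to world coordinates). Camera axes: x right, y down, z forward; pixel columns grow to the right and rows downward; lengths in m; the calibration is good to about 2 mm. A picture is of the moment at which its call begins: read the wrist's pose just before it. calibration takes no time and is no camera call; for the wrist camera it gives the pose at the moment of the call.
- manip.job_done(): hands the job in; it is judged then, once.
The state is a dict: "time_s": time; "qpos": joint angles; "joint_vel": joint speeds; "joint_efforts": joint torques, N m; "eef_pos": TCP position; "eef_rot": TCP orientation; "force": force on the tool from outside, world axes, zero at the start; "torque": the same for the moment, N m; "width": opening from 0.0 (shut) to 1.0 (fully open); "finger_force": force on a finger pad.
Only numpy, scipy, OpenCV 4.12 (cv2) and the standard library are available. Lean on these libraries where they do the work, as an engineer would, in place of code of your own. Each camera call takes 0.05 s, during which the arm holds its last target. There are 200 camera calls.

## Working session

There is one attempt and no reset: what is moved stays moved. The work goes in short steps, Python scripts to look and compute and a shell command to move; the robot and the scene stay as the last step left them, time stands still between calls to the robot, and variables do not carry over. Pictures are saved under pics/ and viewed, at most 14 in all, crops included, and the job is handed in when it is done.

```bash
mkdir -p pics; ls
python3 - <<'E'
from workcell import manip
import cv2,numpy as np
o=manip.get_obs();print(o)
for n in("top","side","wrist"):
    c=manip.calibration(n);print(n,{k:np.round(v,4).tolist() if k=="pose" else v for k,v in c.items()})
    cv2.imwrite(f"pics/{n}0.png",manip.read_camera(n)[:,:,::-1])
E
```

```text
pics
{'time_s': 0.0, 'qpos': array([ 5.28103354e+01,  1.04022080e+01,  9.21315070e+01, -1.94055245e-04,
        7.75665263e+01, -1.18204262e+01]), 'joint_vel': array([ 0.10419552, -0.01662633,  0.03556071,  0.04573726,  0.02462135,
       -0.08460067]), 'joint_efforts': array([-1.20193916e-03, -4.44860172e+01, -3.51343489e+01, -2.63512329e-04,
        8.93807912e-03, -1.47293053e-05]), 'eef_pos': array([0.2460095 , 0.5191114 , 0.23038232]), 'eef_rot': array([-1.79901846e+02, -2.03485142e-02,  1.54630786e+02]), 'force': array([ 0.70786545, -0.21088349, -0.20157876]), 'torque': array([-0.01834566, -0.00927983,  0.04067679]), 'finger_force': 0.0, 'width': 0.9976414891553831}
top {'fx': 438.03676345671533, 'fy': 438.03676345671533, 'cx': 319.1443314649253, 'cy': 196.9337747759597, 'pose': [[0.01, -0.987, 0.1603, 0.3327], [-0.9999, -0.0098, 0.0021, 0.061], [-0.0005, -0.1603, -0.9871, 0.9812], [0.0, 0.0, 0.0, 1.0]]}
side {'fx': 504.01967905021667, 'fy': 504.01967905021667, 'cx': 316.88050745306634, 'cy': 203.86638066921023, 'pose': [[0.8513, -0.3322, 0.4061, -0.0238], [-0.5244, -0.5155, 0.6777, -0.78], [-0.0158, -0.7899, -0.6131, 0.8352], [0.0, 0.0, 0.0, 1.0]]}
wrist {'fx': 328.5056335556717, 'fy': 328.5056335556717, 'cx': 319.12903905715046, 'cy': 200.61730803815024, 'pose': [[0.4284, 0.864, 0.2648, 0.1784], [0.9036, -0.4095, -0.1256, 0.5521], [-0.0, 0.293, -0.9561, 0.3737], [0.0, 0.0, 0.0, 1.0]]}
```

View pics/top0.png

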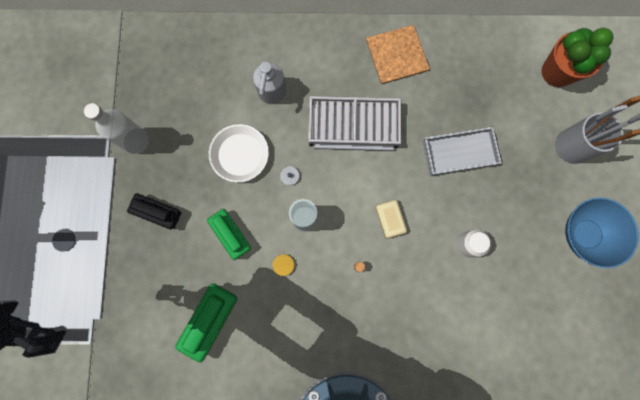

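View pics/side0.png

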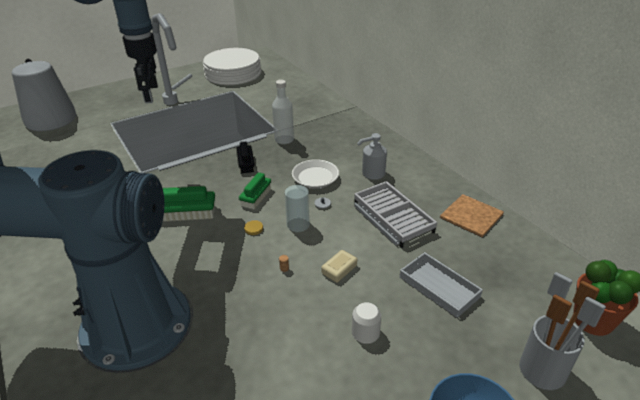

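Candidates in the top view:
- **Brush:** black (154,210) and big green (207,322) are ruled out; small green (229,234) is the one meant.
- **Tumbler:** (303,213), against the clear bottle (120,130).
- **Cup:** (477,243), with nothing like it.
- **Soap:** (391,219), against the orange cap (284,265), the cork (360,267) and the cork mat (398,54).
- **Dish:** (239,153), against the blue bowl (603,233) and the plates.

I'll check these in one close crop.

```bash
cat > h.py <<'E'
import numpy as np,cv2
from workcell import manip
def onplane(n,px,z,c=None):
    c=c or manip.calibration(n);P=np.array(c["pose"]);px=np.atleast_2d(px).astype(float)
    d=np.c_[(px[:,0]-c["cx"])/c["fx"],(px[:,1]-c["cy"])/c["fy"],np.ones(len(px))]@P[:3,:3].T
    return P[:3,3]+d*((z-P[2,3])/d[:,2])[:,None]
def proj(n,X,c=None):
    c=c or manip.calibration(n);P=np.array(c["pose"]);q=(np.atleast_2d(X)-P[:3,3])@P[:3,:3]
    return np.c_[q[:,0]/q[:,2]*c["fx"]+c["cx"],q[:,1]/q[:,2]*c["fy"]+c["cy"]]
def snap(n,f):
    c=manip.calibration(n);im=manip.read_camera(n)[:,:,::-1].copy();cv2.imwrite("pics/"+f,im);return im,c
E
python3 - <<'E'
from h import *
im=cv2.imread("pics/top0.png")
cv2.imwrite("pics/crop1.png",cv2.resize(im[60:270,125:515],None,fx=2,fy=2,interpolation=cv2.INTER_CUBIC))
hsv=cv2.cvtColor(im,cv2.COLOR_BGR2HSV)
def seg(lo,hi,box,z,nm):
    x0,y0,x1,y1=box;m=cv2.inRange(hsv,lo,hi);k=np.zeros_like(m);k[y0:y1,x0:x1]=m[y0:y1,x0:x1]
    c=max(cv2.findContours(k,0,2)[0],key=cv2.contourArea)[:,0]
    W=onplane("top",c,z)[:,:2]*1000
    r=cv2.minAreaRect(W.astype(np.float32));print(nm,c.min(0),c.max(0),r)
seg((40,90,40),(85,255,255),(200,200,260,270),.035,"brush")
seg((18,40,100),(35,255,255),(370,195,412,245),.026,"soap")
E
```

```text
brush [207 209] [250 259] ((404.1866760253906, 258.17083740234375), (108.86534118652344, 47.05415725708008), 35.76414108276367)
soap [375 200] [406 238] ((441.31195068359375, -94.37091827392578), (78.7496109008789, 52.626136779785156), 17.799379348754883)
```

View pics/crop1.png

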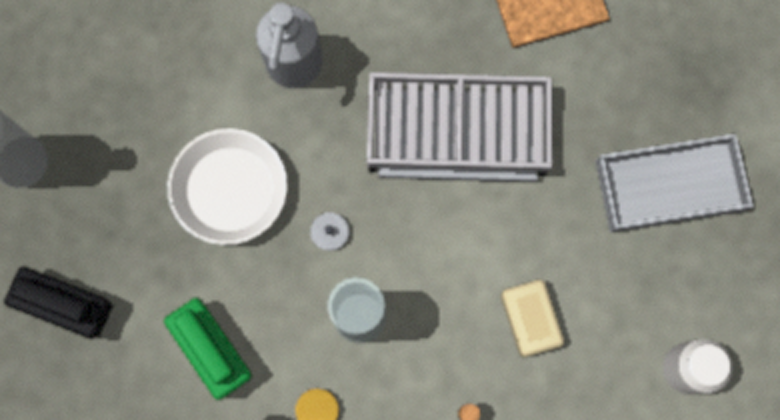

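The small green brush (crop 207,348) is smaller than the big one and not black, so it's the right one. The tumbler top is at crop (357,307), the cup base at (705,365), the dish at (228,186) and the strainer at (330,231).

Run:
```python
from h import *
f=lambda p:np.array(p,float)/2+[125,60]-.25
for n,p,z in [("tumbler",(356.5,307),.105),("cup",(705,365),.066),("dishrim",(227.5,186),.022),("strainer",(330,231),.009),("pumptop",(284,14),.127)]:
    print(n,np.round(onplane("top",f(p),z)*1000,0))
for n,c,z in [("rack",[(370,75),(550,77),(551,167),(369,164)],.036),("tray",[(598,156),(737,136),(753,209),(613,230)],.024)]:
    W=onplane("top",f(c),z)[:,:2]*1000;r=cv2.minAreaRect(W.astype(np.float32));print(n,W.mean(0),np.linalg.norm(np.diff(W,axis=0),axis=1),[np.degrees(np.arctan2(*(a)[::-1])) for a in np.diff(W,axis=0)])
# side check: predicted tops
print(proj("side",[[.441,-.094,.026],[.404,.258,.056]]))
```

```text
tumbler [[441.  95. 105.]]
cup [[ 389. -267.   66.]]
dishrim [[588. 246.  22.]]
strainer [[540. 130.   9.]]
pumptop [[744. 174. 127.]]
rack [662.50430029 -15.29322793] [204.22718405 105.5589204  203.00094646] [np.float64(-90.10608150935926), np.float64(179.48990949810153), np.float64(89.58997635571238)]
tray [ 596.14959649 -258.49547253] [160.49509276  85.94946711 159.6214662 ] [np.float64(-81.00284794748875), np.float64(-171.06080567281924), np.float64(99.22786748254796)]
[[338.24030855 261.35060151]
 [254.43799509 180.89820117]]
```

```bash
python3 -m creep '{"moves": [[[0,0,0,0]]]}' 1 40; python3 -m creep --help | head -20
```

```text
time_s: 0.23
eef_pos: [0.2462, 0.5193, 0.2308]
eef_rot: [-179.9, -0.0, 154.6]
force: [1.0, 0.4, 0.3]
width: 1.002
finger_force: 0.0invalid input: not JSON, or not a number
```

```bash
cat > go.py <<'E'
import sys
from h import *
from scipy.spatial.transform import Rotation as Ro
# go.py x y z psi (mm,deg): tool-frame shift to target, remaining turn about tool z
o=manip.get_obs();t=np.array([float(a) for a in sys.argv[1:5]])
R=Ro.from_euler("xyz",o["eef_rot"],degrees=True).as_matrix()
d=R.T@(t[:3]-np.array(o["eef_pos"])*1000)
turn=-((t[3]-o["eef_rot"][2]+180)%360-180)
print("t",round(o["time_s"],2),"pos",np.round(np.array(o["eef_pos"])*1000,1),"psi",round(o["eef_rot"][2],1),"w",round(o["width"],3),"ff",round(o["finger_force"],1),"| shift",np.round(d,1),"turn",round(turn,1))
E
python3 go.py 404 258 150 35.8
```

```text
t 0.23 pos [246.2 519.3 230.8] psi 154.6 w 1.002 ff 0.0 | shift [-254.6 -168.4   80.9] turn 118.8
```

```bash
python3 -m creep '{"moves": [[[-31.8,-21,0,0],[-31.8,-21,5,0],[-31.8,-21,5,0],[-31.8,-21,5,0],[-31.8,-21,10,0]]]}' >/dev/null; python3 -m creep '{"moves": [[[-31.8,-21,10,0],[-31.8,-21,10,0],[-31.8,-21,10,0],[0,0,5,7],[0,0,5,7]]]}'>/dev/null
python3 -m creep '{"moves": [[[0,0,5,7],[0,0,5,7],[0,0,5,7],[0,0,5,7],[0,0,5,7]]]}'>/dev/null
python3 -m creep '{"moves": [[[0,0,0,7],[0,0,0,7],[0,0,0,7],[0,0,0,7],[0,0,0,7]]]}'>/dev/null
python3 -m creep '{"moves": [[[0,0,0,7],[0,0,0,7],[0,0,0,7],[0,0,0,7],[0,0,0,7]]]}'
python3 go.py 404 258 100 35.8; python3 -c "
from h import *
im,c=snap('wrist','w1.png')
print(proj('wrist',[[.404,.258,.056]],c))
hsv=cv2.cvtColor(im,cv2.COLOR_BGR2HSV);m=cv2.inRange(hsv,(40,90,40),(85,255,255))
for k in cv2.findContours(m,0,2)[0]:
    if cv2.contourArea(k)>1500:
        W=onplane('wrist',k[:,0],.035,c)[:,:2]*1000;print(k[:,0].min(0),k[:,0].max(0),cv2.minAreaRect(W.astype(np.float32)))
"
```

```text
time_s: 2.32
eef_pos: [0.4042, 0.2587, 0.1412]
eef_rot: [-180.0, 0.0, 35.3]
force: [0.5, -0.3, -0.4]
width: 1.003
finger_force: 0.0
t 2.32 pos [404.2 258.7 141.2] psi 35.3 w 1.003 ff 0.0 | shift [-0.6  0.5 41.2] turn -0.5
[[320.9370667  208.36342065]]
[204 277] [256 356] ((265.4400939941406, 254.8508758544922), (82.9844741821289, 41.257537841796875), 15.36996841430664)
[288 126] [349 257] ((406.44842529296875, 261.15753173828125), (107.72378540039062, 46.59586715698242), 36.08983612060547)
```

View pics/w1.png

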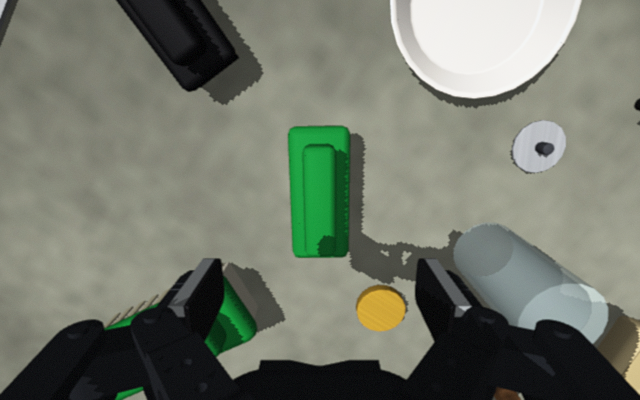

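The wrist view shows the green brush's ridge lined up with the tool at pixel (320,200), and clear room for both fingers. I'll go down onto the ridge.

```bash
python3 -m creep '{"moves": [[[1.5,0,25,-0.5],[0,0,25,0],[0,0,25,0],[0,0,20,0],[0,0,9,0]]]}' 0.7 40 >/dev/null; python3 -m creep '{"moves": [[[0,0,0,0],[0,0,0,0],[0,0,0,0]]]}' 0 40; python3 -m creep '{"moves": [[[0,0,0,0],[0,0,0,0],[0,0,0,0],[0,0,0,0]]]}'
```

```text
time_s: 3.03
eef_pos: [0.4065, 0.26, 0.0385]
eef_rot: [180.0, -0.1, 36.2]
force: [-0.1, 0.7, 0.7]
width: 0.279
finger_force: 1.2
time_s: 3.37
eef_pos: [0.4066, 0.2601, 0.0386]
eef_rot: [180.0, -0.1, 36.1]
force: [-0.3, 0.7, 6.7]
width: 0.267
finger_force: 40.3
```

```bash
python3 -m creep '{"moves": [[[0,0,-20,0],[0,0,-35,0],[0,0,-40,-7],[0,0,-30,-7],[0,0,-10,-7]]]}'>/dev/null; python3 -m creep '{"moves": [[[0,0,0,-7],[0,0,0,-7],[0,0,0,-7],[0,0,0,-7],[0,0,0,-7]]]}'>/dev/null;  python3 -m creep '{"moves": [[[0,0,0,-7],[0,0,0,0]]]}'; python3 go.py 596 -258 174 99
```

```text
time_s: 4.37
eef_pos: [0.4053, 0.2596, 0.1724]
eef_rot: [180.0, 0.0, 99.4]
force: [-0.1, -0.1, 0.1]
width: 0.267
finger_force: 39.7
t 4.37 pos [405.3 259.6 172.4] psi 99.4 w 0.267 ff 39.7 | shift [-541.7  103.8   -1.6] turn 0.4
```

```bash
python3 -m creep '{"moves": [[[-20,4,0,0.4],[-36,7,0,0],[-36,7,0,0],[-36,7,0,0],[-36,7,0,0]]]}'>/dev/null; python3 -m creep '{"moves": [[[-36,7,0,0],[-36,7,0,0],[-36,7,0,0],[-36,7,0,0],[-36,7,0,0]]]}'>/dev/null;  python3 -m creep '{"moves": [[[-36,7,0,0],[-36,7,0,0],[-36,7,0,0],[-36,7,0,0],[-36,7,0,0]]]}' >/dev/null;  python3 -m creep '{"moves": [[[-10,1,0,0],[-7,1,0,0],[0,0,0,0],[0,0,0,0]]]}'; python3 go.py 596 -258 100 99
python3 - <<'E'
from h import *
im,c=snap('wrist','w2.png')
E
```

```text
time_s: 5.95
eef_pos: [0.5901, -0.2581, 0.1719]
eef_rot: [-180.0, -0.1, 98.7]
force: [-0.2, 0.6, -1.7]
width: 0.271
finger_force: 39.6
t 5.95 pos [ 590.1 -258.1  171.9] psi 98.7 w 0.271 ff 39.6 | shift [-0.9  5.9 71.9] turn -0.3
```

View pics/w2.png

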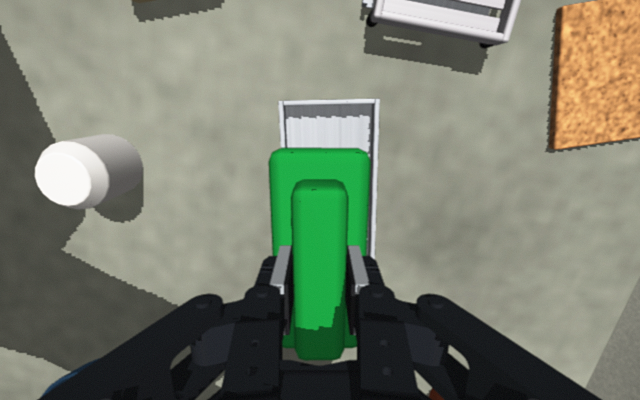

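The wrist view shows the brush held square over the tray. The tray's far edge is at columns 279–380, about 6 mm to the right, which agrees with the computed shift.

```bash
python3 -m creep '{"moves": [[[-1,6,20,-0.3],[0,0,32,0],[0,0,32,0],[0,0,25,0],[0,0,10,0]]]}'>/dev/null; python3 -m creep '{"moves": [[[0,0,6,0],[0,0,3,0],[0,0,0,0],[0,0,0,0]]]}'; python3 go.py 596 -258 42 99
```

```text
time_s: 6.75
eef_pos: [0.5978, -0.2598, 0.0462]
eef_rot: [179.9, 0.1, 99.0]
force: [-0.0, 0.2, -0.6]
width: 0.265
finger_force: 39.7
t 6.75 pos [ 597.8 -259.8   46.2] psi 99.0 w 0.265 ff 39.7 | shift [ 2.1 -1.5  4.2] turn 0.0
```

```bash
python3 -m creep '{"moves": [[[1.5,-1.5,2.5,0],[0,0,1.5,0],[0,0,0,0]]]}'; python3 -m creep '{"moves": [[[0,0,0,0],[0,0,0,0],[0,0,0,0],[0,0,0,0]]]}' 0.6; python3 -m creep '{"moves": [[[0,0,-20,0],[0,0,-35,0],[0,0,-40,0],[0,0,-40,0],[0,0,0,0]]]}' 1; python3 go.py 389 -267 160 90; python3 -c "
from h import *
im,c=snap('wrist','w3.png')"
```

```text
time_s: 7.0
eef_pos: [0.5958, -0.2587, 0.0427]
eef_rot: [179.9, 0.1, 99.0]
force: [-2.6, 1.6, 6.3]
width: 0.271
finger_force: 40.8
time_s: 7.33
eef_pos: [0.5948, -0.2581, 0.0403]
eef_rot: [180.0, 0.0, 99.0]
force: [0.3, 1.0, 0.8]
width: 0.6
finger_force: 0.0
time_s: 7.75
eef_pos: [0.5993, -0.2609, 0.1854]
eef_rot: [179.4, 0.6, 99.0]
force: [0.7, -1.4, 1.6]
width: 1.003
finger_force: 0.0
t 7.75 pos [ 599.3 -260.9  185.4] psi 99.0 w 1.003 ff 0.0 | shift [  27.2 -208.9   22.8] turn 9.0
```

View pics/w3.png

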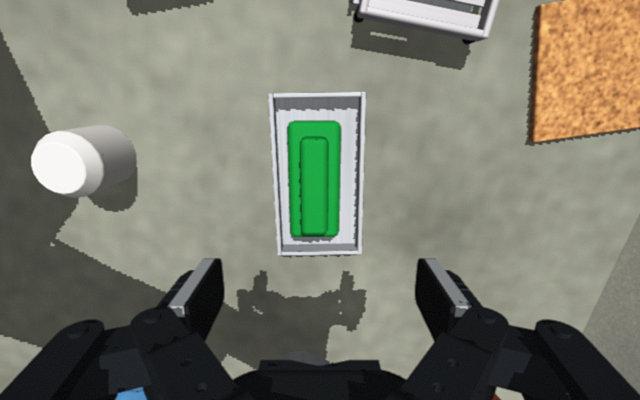

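The brush lies flat in the tray, at (314,180). Next is the cup.

```bash
python3 -m creep '{"moves": [[[3,-20,2,0],[4,-38,4,0],[4,-38,4,0],[4,-38,4,0],[4,-38,4,0]]]}'>/dev/null; python3 -m creep '{"moves": [[[4,-30,4,0],[4,-7,0,0],[0,0,0,7],[0,0,0,2],[0,0,0,0]]]}'; python3 go.py 389 -267 100 90; python3 -c "
from h import *
im,c=snap('wrist','w4.png')
print(proj('wrist',[[.389,-.267,.066],[.389,-.267,0]],c))
hsv=cv2.cvtColor(im,cv2.COLOR_BGR2HSV);m=cv2.inRange(hsv,(0,0,205),(180,60,255));m[260:]=0
for k in cv2.findContours(m,0,2)[0]:
    if cv2.contourArea(k)>600:
        e=cv2.fitEllipse(k);print(e,onplane('wrist',e[0],.066,c))
"
```

```text
time_s: 8.63
eef_pos: [0.3841, -0.264, 0.1527]
eef_rot: [-180.0, -0.0, 89.9]
force: [0.5, -0.5, -0.2]
width: 1.001
finger_force: 0.0
t 8.63 pos [ 384.1 -264.   152.7] psi 89.9 w 1.001 ff 0.0 | shift [-3.   5.  52.7] turn -0.1
[[325.82762505 211.51710527]
 [324.45886921 188.60535418]]
((327.1184387207031, 206.9051971435547), (65.91568756103516, 71.8857421875), 176.8882598876953) [[ 0.38993327 -0.26341466  0.066     ]]
((631.1339111328125, 266.84320068359375), (181.63186645507812, 347.1695556640625), 150.4928436279297) [[ 0.62729242 -0.3128287   0.066     ]]
```

View pics/w4.png

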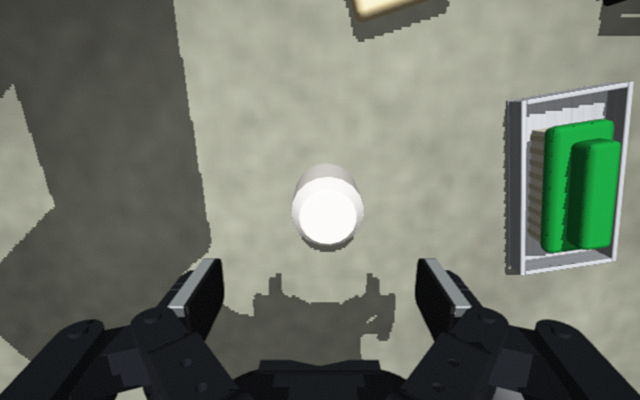

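The cup's base is centred at about (327,214), within 2 mm of the prediction. I'll go down on it.

```bash
python3 -m creep '{"moves": [[[-4,5.5,20,0],[0,0,30,0],[0,0,30,0],[0,0,30,0],[0,0,15,0]]]}'>/dev/null; python3 -m creep '{"moves": [[[0,0,5,0],[0,0,0,0],[0,0,0,0]]]}' ; python3 -m creep '{"moves": [[[0,0,0,0],[0,0,0,0],[0,0,0,0],[0,0,0,0],[0,0,0,0]]]}' 0 30;python3 -m creep '{"moves": [[[0,0,0,0],[0,0,0,0]]]}'
```

```text
time_s: 9.35
eef_pos: [0.3902, -0.2685, 0.0237]
eef_rot: [180.0, 0.0, 90.1]
force: [1.1, -0.6, -0.5]
width: 1.004
finger_force: 0.0
time_s: 9.77
eef_pos: [0.3905, -0.2691, 0.0249]
eef_rot: [179.9, 0.1, 90.0]
force: [-1.4, 0.8, 7.2]
width: 0.671
finger_force: 30.9
time_s: 9.93
eef_pos: [0.3905, -0.2691, 0.0249]
eef_rot: [179.9, 0.1, 90.0]
force: [-1.4, 1.0, 6.7]
width: 0.671
finger_force: 30.9
```

```bash
python3 -m creep '{"moves": [[[0,0,-10,0],[0,0,-30,0],[0,0,-35,0],[12,16,-30,0],[24,32,0,0]]]}'>/dev/null; python3 -m creep '{"moves": [[[24,32,0,0],[24,32,0,0],[24,32,0,0],[24,32,0,0],[24,32,0,0]]]}'>/dev/null; python3 -m creep '{"moves": [[[24,32,0,0],[18,24,0,0],[6,8,0,0],[0,0,0,0],[0,0,0,0]]]}';  python3 go.py 662 -65 48 90; python3 -c "
from h import *
im,c=snap('wrist','w5.png')
print(proj('wrist',[[.662,-.065,.022],[.662,-.065,.036],[.7095,-.0175,.036],[.6145,-.0175,.036]],c))"
```

```text
time_s: 11.18
eef_pos: [0.6611, -0.0641, 0.1285]
eef_rot: [-180.0, 0.0, 90.1]
force: [0.3, -0.9, -2.2]
width: 0.669
finger_force: 33.0
t 11.18 pos [661.1 -64.1 128.5] psi 90.1 w 0.669 ff 33.0 | shift [-0.9  1.  80.5] turn 0.1
[[320.36691392 200.91416413]
 [320.42083128 206.36240214]
 [387.3320525  143.02921707]
 [253.89711167 142.78636917]]
```

View pics/w5.png

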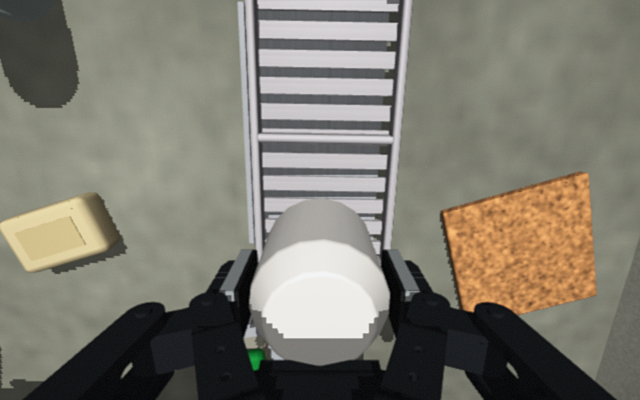

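The cup is over the -y bay. The middle bar is at row 137 and the inner rims are at columns 260 and 391, so the bay centre is about 3 mm further in +x. I'll correct for that and lower it.

```bash
python3 -m creep '{"moves": [[[1,4,15,0],[0,0,25,0],[0,0,20,0],[0,0,10,0],[0,0,5,0]]]}'>/dev/null; python3 -m creep '{"moves": [[[0,0,3,0],[0,0,1,0],[0,0,0,0]]]}' ; python3 go.py 665 -63 47 90
```

```text
time_s: 11.9
eef_pos: [0.6662, -0.0635, 0.0501]
eef_rot: [179.9, 0.0, 90.0]
force: [0.4, -0.9, -1.1]
width: 0.671
finger_force: 33.0
t 11.9 pos [666.2 -63.5  50.1] psi 90.0 w 0.671 ff 33.0 | shift [ 0.5 -1.2  3.1] turn 0.0
```

Lower gently to contact, release, rise and head for the tumbler at (441,95).

```bash
python3 -m creep '{"moves": [[[0,-1,2,0],[0,0,1.5,0],[0,0,0,0]]]}'; python3 -m creep '{"moves": [[[0,0,0,0],[0,0,0,0],[0,0,0,0],[0,0,0,0]]]}' 1; python3 -m creep '{"moves": [[[0,0,-20,0],[0,0,-35,0],[0,0,-40,0],[0,0,-40,0],[0,0,-30,0]]]}'; python3 go.py 441 95 210 90
```

```text
time_s: 12.15
eef_pos: [0.6653, -0.0632, 0.047]
eef_rot: [179.9, 0.0, 90.0]
force: [-1.0, 0.5, 2.4]
width: 0.668
finger_force: 33.3
time_s: 12.48
eef_pos: [0.6647, -0.0631, 0.0459]
eef_rot: [180.0, 0.0, 90.0]
force: [0.7, 0.4, -0.9]
width: 0.997
finger_force: 0.0
time_s: 12.9
eef_pos: [0.6654, -0.0633, 0.2146]
eef_rot: [179.8, 0.0, 90.0]
force: [-0.6, -0.2, 0.0]
width: 0.998
finger_force: 0.0
t 12.9 pos [665.4 -63.3 214.6] psi 90.0 w 0.998 ff 0.0 | shift [ 158.4 -224.4    3.8] turn 0.0
```

```bash
python3 -m creep '{"moves": [[[12,-18,0,0],[24,-34,0,0],[24,-34,0,0],[24,-34,0,0],[24,-34,0,0]]]}'>/dev/null; python3 -m creep '{"moves": [[[24,-34,0,0],[20,-28,0,0],[6,-8,0,0],[0,0,0,0],[0,0,0,0]]]}';  python3 go.py 441 95 60 90; python3 -c "
from h import *
im,c=snap('wrist','w6.png')
print(proj('wrist',[[.441,.095,.105],[.470,.095,.105],[.412,.095,.105],[.441,.066,.105],[.441,.124,.105],[.441,.095,0]],c))"
```

```text
time_s: 13.73
eef_pos: [0.4412, 0.0948, 0.2114]
eef_rot: [179.9, 0.0, 90.1]
force: [-1.2, -0.9, 0.5]
width: 1.001
finger_force: 0.0
t 13.73 pos [441.2  94.8 211.4] psi 90.1 w 1.001 ff 0.0 | shift [  0.3  -0.5 151.4] turn 0.1
[[318.52959826 199.50002698]
 [355.05132504 199.5352719 ]
 [281.98720777 199.46476212]
 [318.48980211 233.36509348]
 [318.57207296 163.35560733]
 [318.49073545 171.85020525]]
```

View pics/w6.png

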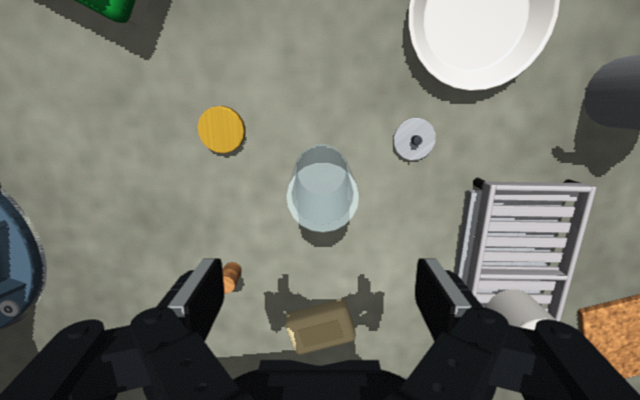

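The tumbler top is centred at (322,199), 3 mm to the +x side of the estimate. I'll go down on it.

```bash
python3 -m creep '{"moves": [[[0,2.5,20,0],[0,0,35,0],[0,0,35,0],[0,0,35,0],[0,0,20,0]]]}'>/dev/null; python3 -m creep '{"moves": [[[0,0,6,0],[0,0,0,0],[0,0,0,0]]]}' ; python3 -m creep '{"moves": [[[0,0,0,0],[0,0,0,0],[0,0,0,0],[0,0,0,0],[0,0,0,0]]]}' 0 35;python3 -m creep '{"moves": [[[0,0,0,0],[0,0,0,0]]]}'
```

```text
time_s: 14.45
eef_pos: [0.4444, 0.0942, 0.0604]
eef_rot: [180.0, 0.0, 90.0]
force: [0.2, 0.6, 1.0]
width: 1.002
finger_force: 0.0
time_s: 14.87
eef_pos: [0.4444, 0.0947, 0.0615]
eef_rot: [179.8, 0.0, 90.0]
force: [-1.9, -1.3, 5.9]
width: 0.67
finger_force: 36.5
time_s: 15.03
eef_pos: [0.4444, 0.0947, 0.0615]
eef_rot: [179.8, 0.0, 90.0]
force: [-1.8, -1.0, 5.7]
width: 0.669
finger_force: 36.5
```

```bash
python3 -m creep '{"moves": [[[0,0,-10,0],[0,0,-30,0],[0,0,-40,0],[0,0,-30,0],[-4,16,-10,0]]]}'>/dev/null; python3 -m creep '{"moves": [[[-8,31,0,0],[-8,31,0,0],[-8,31,0,0],[-8,31,0,0],[-8,31,0,0]]]}'>/dev/null; python3 -m creep '{"moves": [[[-8,30,0,0],[-4,16,0,0],[-2,4,0,0],[0,0,0,0],[0,0,0,0]]]}';  python3 go.py 665 37 84 90
```

```text
time_s: 16.28
eef_pos: [0.663, 0.0372, 0.1798]
eef_rot: [-179.9, -0.0, 90.0]
force: [-0.1, 0.4, -2.4]
width: 0.668
finger_force: 38.9
t 16.28 pos [663.   37.2 179.8] psi 90.0 w 0.668 ff 38.9 | shift [-0.3  2.1 95.8] turn 0.0
```

```bash
python3 -m creep '{"moves": [[[0,2,15,0],[0,0,25,0],[0,0,25,0],[0,0,15,0],[0,0,9,0]]]}'>/dev/null; python3 -m creep '{"moves": [[[0,0,3,0],[0,0,1,0],[0,0,0,0]]]}' ; python3 -m creep '{"moves": [[[0,0,1.5,0],[0,0,1.5,0],[0,0,0,0]]]}'; python3 go.py 665 37 83.5 90
```

```text
time_s: 16.95
eef_pos: [0.6665, 0.0371, 0.0876]
eef_rot: [179.9, 0.0, 90.0]
force: [0.5, -0.1, -2.1]
width: 0.671
finger_force: 38.8
time_s: 17.2
eef_pos: [0.6665, 0.0369, 0.0845]
eef_rot: [179.9, 0.0, 90.0]
force: [0.6, -0.4, -3.5]
width: 0.67
finger_force: 38.8
t 17.2 pos [666.5  36.9  84.5] psi 90.0 w 0.67 ff 38.8 | shift [ 0.1 -1.5  1. ] turn 0.0
```

Another 1.5 mm, then release, rise, and go over the soap with a yaw of 18°.

```bash
python3 -m creep '{"moves": [[[0,-1,1.5,0],[0,0,0,0]]]}'; python3 -m creep '{"moves": [[[0,0,0,0],[0,0,0,0],[0,0,0,0],[0,0,0,0]]]}' 1; python3 -m creep '{"moves": [[[0,0,-20,0],[0,0,-35,0],[0,0,-40,0],[0,0,-30,0],[0,0,0,0]]]}'; python3 go.py 441 -95 200 18
```

```text
time_s: 17.37
eef_pos: [0.666, 0.0368, 0.0836]
eef_rot: [179.9, 0.0, 90.0]
force: [-0.0, -0.6, 1.9]
width: 0.673
finger_force: 39.1
time_s: 17.7
eef_pos: [0.665, 0.0369, 0.0823]
eef_rot: [-180.0, 0.0, 90.0]
force: [-0.2, 0.5, -0.5]
width: 1.002
finger_force: 0.0
time_s: 18.12
eef_pos: [0.6692, 0.0365, 0.2163]
eef_rot: [179.2, 0.1, 90.0]
force: [1.0, 0.0, 1.2]
width: 0.997
finger_force: 0.0
t 18.12 pos [669.2  36.5 216.3] psi 90.0 w 0.997 ff 0.0 | shift [-131.3 -228.5   13.4] turn 72.0
```

```bash
python3 -m creep '{"moves": [[[-9,-16,0,0],[-19,-33,0,0],[-19,-33,0,0],[-19,-33,0,0],[-19,-33,0,0]]]}'>/dev/null; python3 -m creep '{"moves": [[[-19,-33,2,0],[-19,-32,5,0],[-9,-14,5,0],[0,0,10,7],[0,0,10,7]]]}'>/dev/null; python3 -m creep '{"moves": [[[0,0,10,7],[0,0,10,7],[0,0,10,7],[0,0,0,7],[0,0,0,7]]]}'>/dev/null; python3 -m creep '{"moves": [[[0,0,0,7],[0,0,0,7],[0,0,0,7],[0,0,0,2],[0,0,0,0]]]}'>/dev/null; python3 go.py 441 -95 9 18; python3 -c "
from h import *
im,c=snap('wrist','w7.png')
hsv=cv2.cvtColor(im,cv2.COLOR_BGR2HSV);m=cv2.inRange(hsv,(18,40,80),(35,255,255));m[262:]=0
for k in cv2.findContours(m,0,2)[0]:
    if cv2.contourArea(k)>1500:
        W=onplane('wrist',k[:,0],.024,c)[:,:2]*1000;print(k[:,0].min(0),k[:,0].max(0),cv2.minAreaRect(W.astype(np.float32)))
im2,_=snap('top','t2.png');cv2.imwrite('pics/t2c.png',cv2.resize(im2[60:270,290:515],None,fx=2.6,fy=2.6,interpolation=2))
"
```

```text
t 19.78 pos [438.1 -95.2 145.2] psi 18.0 w 1.002 ff 0.0 | shift [  2.8   0.7 136.2] turn -0.0
[  7 184] [ 62 236] ((347.7646179199219, 131.0485382080078), (46.012786865234375, 45.720298767089844), 51.347267150878906)
[293 139] [354 231] ((444.8638000488281, -95.47785949707031), (78.8154067993164, 50.191097259521484), 16.6298885345459)
```

View pics/w7.png

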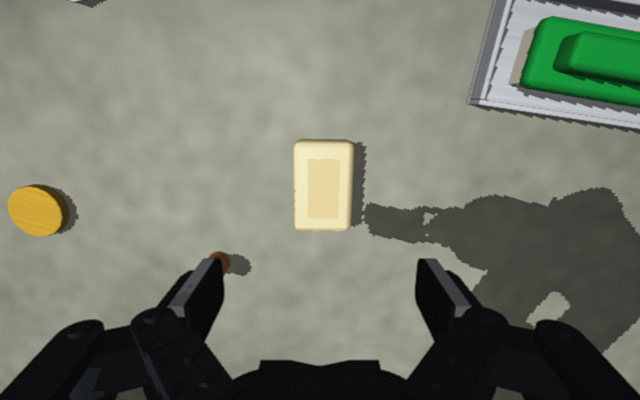

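View pics/t2c.png

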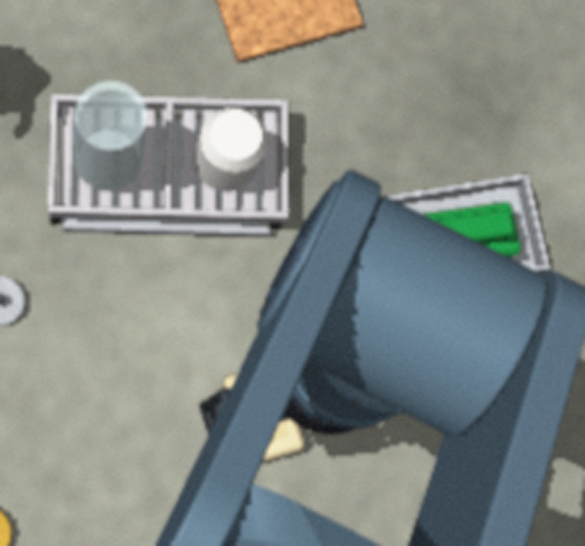

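The tumbler and cup stand one in each bay, and the brush is in the tray. The soap is centred at wrist pixel (323,185), which is (444.9,-95.5) mm at 16.6°.

```bash
python3 -m creep '{"moves": [[[6,2,20,1],[0,0,30,0],[0,0,30,0],[0,0,30,0],[0,0,18,0]]]}'>/dev/null; python3 -m creep '{"moves": [[[0,0,6,0],[0,0,1,0],[0,0,0,0]]]}' ; python3 -m creep '{"moves": [[[0,0,0,0],[0,0,0,0],[0,0,0,0],[0,0,0,0],[0,0,0,0]]]}' 0 40;python3 -m creep '{"moves": [[[0,0,0,0],[0,0,0,0]]]}'; python3 go.py 588 246 150 17
```

```text
time_s: 20.55
eef_pos: [0.4448, -0.0954, 0.0107]
eef_rot: [180.0, -0.0, 17.1]
force: [-0.4, -0.3, 0.1]
width: 1.002
finger_force: 0.0
time_s: 20.97
eef_pos: [0.4455, -0.0957, 0.0117]
eef_rot: [179.9, -0.1, 17.0]
force: [-1.5, 0.4, 7.2]
width: 0.57
finger_force: 41.6
time_s: 21.13
eef_pos: [0.4455, -0.0957, 0.0117]
eef_rot: [179.9, -0.1, 17.0]
force: [-1.4, 1.0, 7.0]
width: 0.572
finger_force: 41.6
t 21.13 pos [445.5 -95.7  11.7] psi 17.0 w 0.572 ff 41.6 | shift [ 236.7 -284.7 -138.3] turn 0.0
```

```bash
python3 -m creep '{"moves": [[[0,0,-15,0],[0,0,-35,0],[0,0,-40,0],[0,0,-40,0],[12,-14,-8,0]]]}'>/dev/null; python3 -m creep '{"moves": [[[25,-30,0,0],[25,-30,0,0],[25,-30,0,0],[25,-30,0,0],[25,-30,0,0]]]}'>/dev/null; python3 -m creep '{"moves": [[[25,-30,0,0],[25,-30,0,0],[25,-30,0,0],[18,-22,0,0],[6,-8,0,0]]]}'>/dev/null; python3 -m creep '{"moves": [[[0,0,0,0],[0,0,0,0]]]}';  python3 go.py 588 246 18 17; python3 -c "
from h import *
im,c=snap('wrist','w8.png')
print(proj('wrist',[[.588+.068*np.cos(a),.246+.068*np.sin(a),.022] for a in np.radians([17,107,197,287])],c))"
```

```text
time_s: 22.55
eef_pos: [0.5864, 0.2452, 0.1481]
eef_rot: [180.0, 0.0, 17.1]
force: [-0.5, -0.6, -0.7]
width: 0.574
finger_force: 42.4
t 22.55 pos [586.4 245.2 148.1] psi 17.1 w 0.574 ff 42.4 | shift [  1.8  -0.3 130.1] turn 0.1
[[320.17898539 106.91573855]
 [239.91023939 189.98886629]
 [319.7699913  262.24914024]
 [400.02702967 190.3099108 ]]
```

View pics/w8.png

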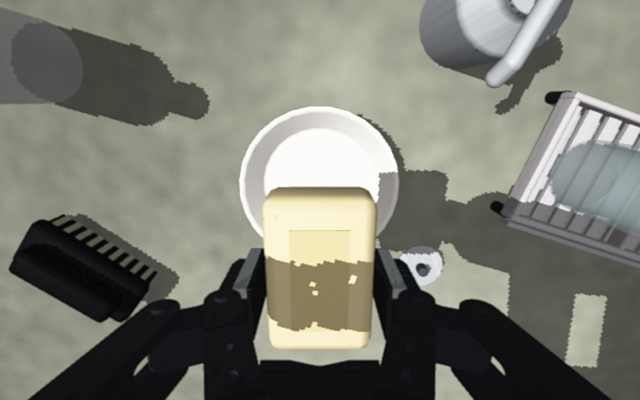

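The dish rim (columns 240–398, top row 106) matches the prediction. I'll lower the soap.

```bash
python3 -m creep '{"moves": [[[1,0,20,0],[0,0,35,0],[0,0,30,0],[0,0,22,0],[0,0,12,0]]]}'>/dev/null; python3 -m creep '{"moves": [[[0,0,5,0],[0,0,3,0],[0,0,0,0]]]}' ; python3 -m creep '{"moves": [[[0,0,2,0],[0,0,1,0],[0,0,0,0]]]}'
```

```text
time_s: 23.27
eef_pos: [0.5886, 0.2453, 0.0222]
eef_rot: [180.0, -0.1, 17.0]
force: [0.5, 0.4, -1.1]
width: 0.574
finger_force: 42.3
time_s: 23.52
eef_pos: [0.5886, 0.2459, 0.0193]
eef_rot: [180.0, -0.1, 17.0]
force: [-0.5, 0.3, -1.0]
width: 0.57
finger_force: 42.3
```

```bash
python3 -m creep '{"moves": [[[0,0,1.5,0],[0,0,0,0]]]}'; python3 -m creep '{"moves": [[[0,0,0,0],[0,0,0,0],[0,0,0,0]]]}' 0.72; python3 -m creep '{"moves": [[[0,0,-15,0],[0,0,-30,0],[0,0,-35,0],[0,0,-40,0],[0,0,-40,0]]]}'>/dev/null;  python3 -m creep '{"moves": [[[-30,0,-20,0],[-35,0,0,0],[-35,0,0,0],[-20,0,0,0],[0,0,0,0]]]}'; python3 -m creep '{"moves": [[[0,0,0,0],[0,0,0,0],[0,0,0,0]]]}' ; python3 -c "
from h import *
im,c=snap('wrist','w9.png')
im2,_=snap('top','t3.png');s,_=snap('side','s3.png')
cv2.imwrite('pics/fin.png',cv2.resize(np.vstack([np.hstack([im2[60:260,125:515]]),cv2.resize(s[130:330,200:500],(390,260))]),None,fx=1.3,fy=1.3))"
```

```text
time_s: 23.68
eef_pos: [0.5886, 0.246, 0.0178]
eef_rot: [180.0, -0.1, 17.0]
force: [0.0, -0.6, 3.1]
width: 0.577
finger_force: 42.9
time_s: 23.93
eef_pos: [0.5878, 0.2458, 0.0168]
eef_rot: [180.0, 0.0, 17.0]
force: [0.8, -1.2, 0.2]
width: 0.719
finger_force: 0.0
time_s: 24.77
eef_pos: [0.4695, 0.21, 0.1976]
eef_rot: [-180.0, 0.1, 17.1]
force: [0.8, 0.2, -0.8]
width: 0.714
finger_force: 0.0
time_s: 25.02
eef_pos: [0.4743, 0.2107, 0.1975]
eef_rot: [180.0, -0.1, 17.0]
force: [-0.8, 0.1, 0.6]
width: 0.721
finger_force: 0.0
```

View pics/fin.png

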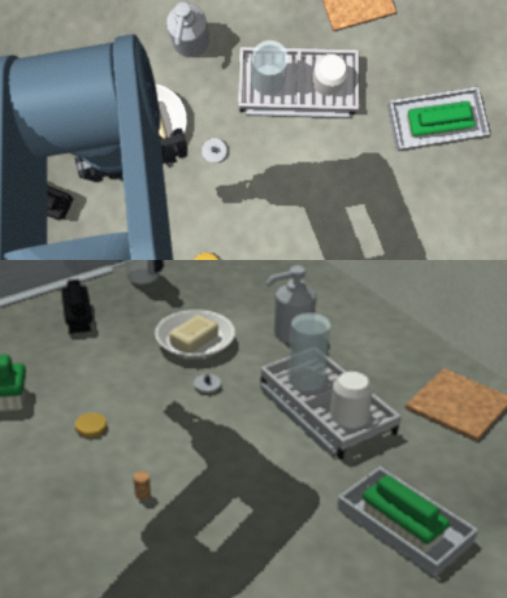

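All four are in place: the soap is flat in the dish (195,332), the tumbler and cup stand in the rack bays, and the brush is flat in the tray. The strainer and pump haven't moved. I'll hand it in.

```bash
python3 -c "
from workcell import manip
print(manip.job_done())"
```

```text
the job is handed in; nothing more can be done
None
```

The job is handed in at about 25 s on the robot's clock: the tumbler and cup stand mouth down in separate rack bays, the brush is flat in the tray, the soap is flat in the dish, and the pump and strainer were left where they were; the hand-in gave no verdict.

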